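# Scraper back into its leaning spring-catch holder

### The job

Take the flat scraper that is leaning in the big steel cutting die and slide its blade edgewise into the leaning slot of the steel holder, pressing it fully home until the spring roller has been pushed back and has clicked into the window in the blade. Leave it standing there, let go of it, and do not disturb the loose things lying around.

Things in the scene. Friction and masses are not known exactly. Their poses are not given: they have to be found in the camera images.
- scraper: Flat hand scraper, 180 mm long, about 0.26 kg: steel blade 50 mm wide, 5 mm thick, 100 mm long with a square end, then a wooden handle. Origin: middle of the blade's end edge; z runs from there up the middle of blade and handle, y across the width, x through the thickness. It starts leaning about 35 degrees from vertical in the die, handle up and towards the robot. Either face may look up.
- handle (a point): Centre of the scraper's wooden handle, which is 30 mm wide (scraper y), 22 mm thick (x) and 80 mm long (from 100 to 180 mm from the blade's end).
- window (a point): Centre of the rectangular window through the blade: 20 mm wide, 16 mm along the blade, 31 mm from the blade's end.
- die: Big steel cutting die, fixed: upright band of 4 mm dark steel, 70 mm high, open above. Near part: a rectangular compartment, inside 53.5 mm (x) by 64 mm (y), in which the blade stands and leans over the near wall; beyond it (+x) a pointed compartment, tip about 105 mm from the origin. Origin: middle of the rectangular compartment, on the bench; z up, x away from the robot within 20 degrees.
- foot: Fixed dark steel foot plate, 150 mm (x) by 120 mm (y), 8 mm thick; origin under its centre, z up, x away from the robot within 20 degrees. Bolted on it, parallel, is the bare steel scraper holder with one slot. The bolt holes are long: the holder stands anywhere from 15 mm nearer to 15 mm farther along the plate's x than its drawn place. Find it by touch or sight.
- mouth (a point): Drawn place (real one up to 15 mm off along the plate's x) of the middle of the slot's mouth, level with the end of the far wall. The slot is 8 mm thick and 56 mm wide in y. It leans 30 degrees, mouth towards the robot: in the plate's axes a blade goes in along (0.5, 0, -0.866). The near wall (robot side) is a fence that reaches 25 mm farther out than the far wall; both are 8 mm thick.
- slot_floor (a point): Drawn place (off by as much as the mouth) of the middle of the slot's floor, 61 mm below the mouth along the slot; here the blade's end stands when fully home. The holder's catch bracket sticks out on its far side, up to 36 mm from the slot's middle plane.
- catch (a joint): Spring roller, 12 mm radius, 10 mm wide, 30 mm down the slot, sticking 5.5 mm into it through the far wall. 0 at rest, grows in m as the blade pushes it back (about 0.0025 with the blade flat on the near wall; at most 0.008). Spring 4.8 N at rest plus 0.8 N per mm; passing it takes roughly 6 to 15 N along the slot. It drops back to about 0 in the blade's window when the blade is home.
- ring_die: Bystander: loose ring-shaped steel die, 80 mm across, 45 mm high; origin under its centre.
- tri_die: Bystander: loose triangular steel die, sides about 80 mm, 50 mm high; origin under its centre.
- mallet: Bystander: loose rubber mallet lying on the bench, head 85 mm long and 56 mm across, handle 200 mm towards -x; origin under the head.
- parts_box: Bystander: loose open cardboard box 130 by 110 mm, 60 mm high; origin under its centre.
Not all that is in view belongs to the job. Of the things like the foot, leave any that is purple; of the rest the smaller one is meant.

How it is judged (in metres and radians):
On the way, in this order (a step that is already met when the one before it is completed fails the run):
1. the scraper has been drawn out of the die (z of scraper in the frame of die above 0.08 m), for 0.05 s.
2. the blade in the slot pushes the spring roller back (value of joint catch above 0.0013 m and z of scraper in the frame of foot below 0.062 m and horizontal distance between scraper and foot below 0.05 m), for 0.05 s.
At the end, for the whole second after the job is handed in: The scraper rests in the holder's slot, leaning 30 degrees (within about 5), its blade's end on the slot floor (within about 4 mm in height), the spring roller back within 1 mm of its rest in the blade's window, released and still (z of scraper in the frame of foot below 0.0285 m and x of scraper in the frame of foot between -0.011 and 0.03 m and y of scraper in the frame of foot between -0.008 and 0.008 m and angle between scraper's own z axis and vertical between 0.43 and 0.62 rad and value of joint catch below 0.001 m and linear speed of scraper below 0.02 m/s); the robot touches nothing.
It fails at once if a loose bystander is shifted by more than 20 mm (distance of any of ring_die, tri_die, mallet, parts_box from where it was at the start of the episode above 0.02 m).
It also fails if it takes over 45 s, if anything falls off the work surface, if the arm or the gripper's body presses on something with over 40 N, if the wrist force passes 120 N, or if a joint passes its speed limit or range.

### The arm

A 6-joint arm with a two-finger parallel gripper is mounted at the origin on the work surface. World frame = base frame: x ahead of the robot, y to its left, z up, the work surface at z = 0. Lengths are in m, angles in degrees, forces in N, time in s.
With the tool pointing down it reaches from about 0.3 to 0.75 m from the base axis. Payload 8.5 kg.
Tool frame: the origin (TCP) lies midway between the tips of the shut fingers; the grasp point (between the pads) lies 19 mm behind it; y points along the fingers, x is the direction in which the jaws open and shut, and the axes are right-handed (so a half turn about y gives the same grasp; the last joint's range is limited). The gripper opens to 85 mm and grips with 20 to 120 N. Pads are 22 mm wide; open, the fingers measure 114 mm over their backs; the gripper's body (76 mm by 85 mm) begins 54 mm behind the grasp point. The pads swing forward as they close: fully open they stand 13 mm farther back than shut.
Start: joints at [52.179, 21.807, 74.336, -0, 83.858, -12.336], TCP at [0.237, 0.496, 0.231] pointing down, gripper open.
Joint ranges: [-178.18, 178.18], [-50.72, 133.34], [12.68, 142.11], [-81.47, 261.47], [9.98, 163.14], [-165.26, 165.26]. Speed limits (degrees/s): [136.94, 136.94, 180, 180, 180, 180].

### API

Orientations are given as a 3x3 rotation matrix whose columns are the frame's x, y, z axes.
In Python, from rig import env gives the robot as it stands.
- The arm moves only by the tool carry_out, never from a script. Its argument "plan" is a list of rows, each a list of 3 entries, a list of its own where there are three numbers: the shift along the tool's x, y, z in m, then the turn, a rotation vector about the tool's x, y, z in degrees, then the finger opening in m, from 0 to 0.0854. In form: [[[dx, dy, dz], [ax, ay, az], jaw], ...]. A call has 1 to 8 rows; each row shifts and turns the commanded pose from where the row before left it, along the tool's axes as they then stand; what a row does not reach is not made up. A row lasts 1/8 s, in which the tool goes at most 62.5 mm and 10.7 degrees, less where a joint would pass 70% of its speed; a pose out of reach is approached as far as the arm can. A call is refused whole if a number of a shift passes 0.0625 or a number of a turn 10.7, either way. A call with a gripper value outside its range is refused whole. The fingers move at their own pace and stop on an object; "force" is the grip in N (left out, the last holds). Time passes only in rows, so rows that do not move let the fingers close. It gives the time, the measured TCP pose, the force and the opening at its end, in the units of the state.
- env.observe(): the state, without advancing time (a new reading comes with each control period).
- env.get_image(name): name is "scene" or "top" or "wrist"; returns a dict with "image" (420x560x3 uint8, red, green, blue), "vfov" (degrees; the focal length in pixels is half the picture's height over the tangent of half this angle, whatever the lens; pixels are square), "cx", "cy" (the principal point, pixels), "k1" (the pictures are not rectified: a ray, as slopes to the right and down, at radius r is drawn at 1 + k1 r^2 times it, then the intrinsics apply), "rvec" (rotation vector, rad) and "tvec" (3), from world to camera coordinates, as OpenCV has them; the wrist camera has in their place "tool_from_camera" (4x4, takes a point from camera to tool coordinates, whose origin is the TCP and whose axes are the tool frame's). Camera axes: x right, y down, z forward; pixel columns grow to the right and rows downward; lengths in m; the calibration is good to about 2 mm. A picture is of the moment at which its call begins: read the wrist's pose just before it. There is no depth.
- env.close_job(): hands the job in, once; it reports no verdict.
Trained networks look in a picture, given as the dict that the camera call returned (one of the last four; its "shot" number tells which), for a name from the list of things; names that differ only in an ending like _2 or _b are one class to them, and where a whole thing is asked for, a point or a joint stands for the part that bears it (a point fixed in the world has none). Each returns a list of dicts, best first, with "conf" (0 to 1); they miss things now and then, are a little off and sometimes report something else, mostly with a low value. They report only what shows in the picture. A call takes as long as a camera call. They do not tell look-alikes from the thing itself.
- env.outline_of(target, picture): "mask" (420x560 bool, what is visible of it) and "pixel" ([row, column] in pixels, amid what is visible of it).
The state is a dict: "time_s": time; "q": joint angles; "qvel": joint speeds; "joint_efforts": joint torques, N m; "position": TCP position; "tool_rot": TCP orientation; "ft_force": force on the tool from outside, world axes, zero at the start; "wrist_torque": the same for the moment, N m; "grip_width": finger opening in m.
Only numpy, scipy, OpenCV 4.12 (cv2) and the standard library are available. Lean on these libraries where they do the work, as an engineer would, in place of code of your own. Each camera call takes 0.05 s, during which the arm holds its last target.

## Working session

There is one attempt and no reset: what is moved stays moved. The work goes in short steps, Python scripts to look and compute and a tool call to move; the robot and the scene stay as the last step left them, time stands still between calls to the robot, and variables do not carry over. Pictures are saved under pics/ and viewed, and the job is handed in when it is done.

Besides the shell and the picture viewer there is one more tool, called after "Request:" as name([rows], argument=value, ...), one row to a line, values as JSON. carry_out: Moves the arm, as the interface text tells. Its arguments: {"type":"object","properties":{"plan":{"type":"array","items":{"type":"array"}},"force":{"type":"number"}},"required":["plan"]}

```bash
ls; mkdir -p pics; python3 - <<'E'
from rig import env
import cv2,pickle
s=env.observe(); print(s)
for n in ("scene","top","wrist"):
    p=env.get_image(n); cv2.imwrite(f"pics/{n}0.png",p["image"][:,:,::-1]); print(n,{k:v for k,v in p.items() if k!="image"})
    pickle.dump(p,open(f"{n}0.pkl","wb"))
E
```

```text
pics
{'time_s': 0.0, 'q': array([ 5.21807734e+01,  2.18414233e+01,  7.43849319e+01,  2.68365336e-03,
        8.38576256e+01, -1.23355232e+01]), 'qvel': array([-0.03180648,  0.02746983,  0.0203106 , -0.03127472, -0.02865001,
       -0.04502992]), 'joint_efforts': array([ 9.80403493e-04, -4.48467743e+01, -2.31280696e+01, -1.55252287e-04,
        4.85447745e-03,  2.84683082e-06]), 'position': array([0.23644763, 0.49626132, 0.23070667]), 'tool_rot': array([[ 4.30258247e-01, -9.35539629e-04, -9.02705359e-01],
       [ 9.02704724e-01, -1.12930628e-03,  4.30259115e-01],
       [-1.42195528e-03, -9.99998925e-01,  3.58622703e-04]]), 'ft_force': array([-0.78109072, -0.20395534,  0.40534242]), 'wrist_torque': array([ 0.01210702, -0.01634167,  0.00638451]), 'grip_width': 0.08534858276308514}
scene {'vfov': 47.16750930945925, 'cx': 275.96286641451223, 'cy': 209.22623857238105, 'k1': -0.14815363170032855, 'rvec': array([ 2.51096905,  0.69141595, -0.1975146 ]), 'tvec': array([-0.46440364, -0.19001313,  1.47541201]), 'shot': 1}
top {'vfov': 54.20659154573153, 'cx': 279.71363441818806, 'cy': 209.90132051208545, 'k1': -0.08682850067694567, 'rvec': array([ 2.16410449, -2.12658819,  0.15611071]), 'tvec': array([-0.00659266,  0.54892657,  1.0722285 ]), 'shot': 2}
wrist {'vfov': 58.770711160733704, 'cx': 278.9890608364002, 'cy': 205.613452185487, 'k1': 0.020361544906131204, 'tool_from_camera': array([[ 9.99999189e-01,  3.00710305e-04,  1.23724025e-03,
        -8.71053584e-05],
       [-1.07329338e-03, -3.23691385e-01,  9.46162108e-01,
        -1.41883832e-01],
       [ 6.85004708e-04, -9.46162669e-01, -3.23690800e-01,
         8.32842951e-02],
       [ 0.00000000e+00,  0.00000000e+00,  0.00000000e+00,
         1.00000000e+00]]), 'shot': 3}
```

View pics/scene0.png

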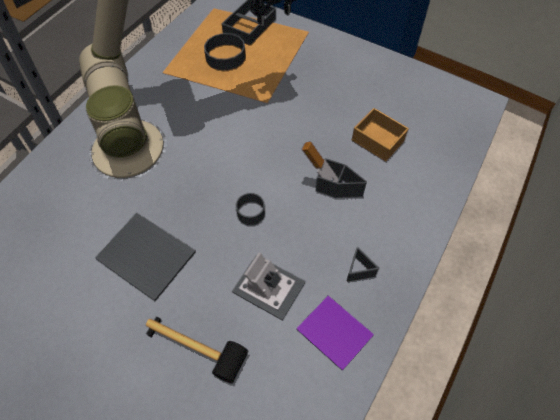

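View pics/top0.png

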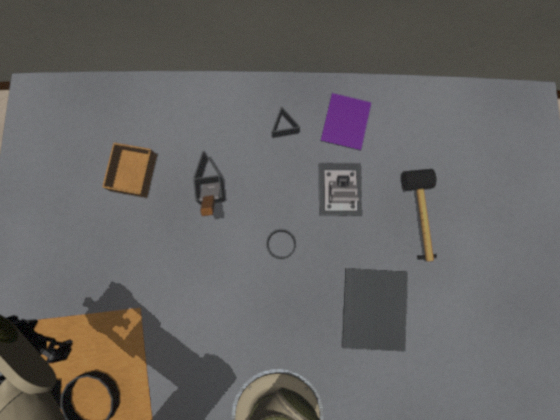

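View pics/wrist0.png

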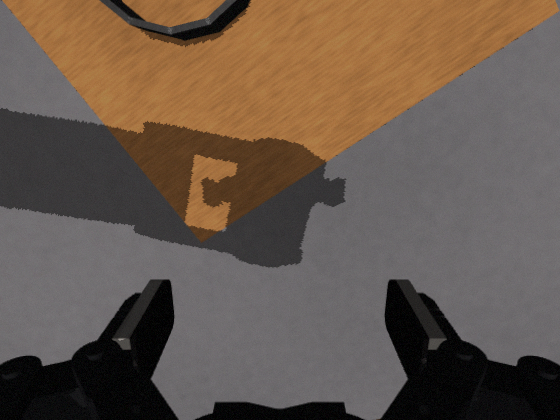

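Scene (560x420): real foot with holder at about (268,288). Other plate-like things are a plain dark plate at (146,255) and the purple plate at (335,332). The scraper is in the die at (325,165). Loose things are the ring (250,209), tri die (363,266), mallet (230,362) and box (380,135). There are also a ring and a die on the orange mat near (225,50) and (250,20). In top view, the foot is at (340,189) and the die with the scraper at (208,190).

```bash
cat > h.py <<'E'
import numpy as np,cv2,pickle
def cam(p,s=None):
    H,W=p["image"].shape[:2]; f=H/2/np.tan(np.radians(p["vfov"])/2)
    K=np.array([[f,0,p["cx"]],[0,f,p["cy"]],[0,0,1.]]); d=np.array([p["k1"],0,0,0.])
    if "rvec" in p: R=cv2.Rodrigues(p["rvec"])[0]; t=np.array(p["tvec"])
    else:
        Tw=np.eye(4);Tw[:3,:3]=s["tool_rot"];Tw[:3,3]=s["position"]
        T=np.linalg.inv(Tw@p["tool_from_camera"]);R,t=T[:3,:3],T[:3,3]
    return K,d,R,t
def proj(c,P):
    K,d,R,t=c
    return cv2.projectPoints(np.asarray(P,float).reshape(-1,1,3),cv2.Rodrigues(R)[0],t,K,d)[0].reshape(-1,2)
def ray(c,px):
    K,d,R,t=c
    u=cv2.undistortPoints(np.asarray(px,float).reshape(-1,1,2),K,d).reshape(-1,2)
    D=np.c_[u,np.ones(len(u))]@R; o=-R.T@t
    return o,D/np.linalg.norm(D,axis=1)[:,None]
def onz(c,px,z):
    o,D=ray(c,px); return o+D*((z-o[2])/D[:,2])[:,None]
def tri(c1,p1,c2,p2):
    o1,d1=ray(c1,[p1]);o2,d2=ray(c2,[p2]);d1=d1[0];d2=d2[0]
    A=np.c_[d1,-d2];s=np.linalg.lstsq(A,o2-o1,rcond=None)[0]
    a=o1+s[0]*d1;b=o2+s[1]*d2
    return (a+b)/2,np.linalg.norm(a-b)
def crop(img,x0,y0,x1,y1,k,fn,pts=None):
    im=cv2.resize(np.ascontiguousarray(img[y0:y1,x0:x1,::-1]),None,fx=k,fy=k,interpolation=cv2.INTER_CUBIC)
    if pts is not None:
        for x,y in pts: cv2.circle(im,(int((x+.5-x0)*k),int((y+.5-y0)*k)),2,(0,255,255),-1)
    cv2.imwrite(fn,im)
E
python3 - <<'E'
from h import *
T=pickle.load(open("top0.pkl","rb"));S=pickle.load(open("scene0.pkl","rb"))
a=T["image"][140:225,180:230];b=T["image"][155:225,310:370]
crop(T["image"],170,140,240,225,7,"pics/t_die.png");crop(T["image"],310,150,370,225,8,"pics/t_foot.png")
crop(S["image"],295,130,375,205,8,"pics/s_die.png");crop(S["image"],225,245,315,325,8,"pics/s_foot.png")
c=cam(T)
for n,px in dict(die=(208,190),foot=(340,189),ring=(281,244),tri=(285,125),mallet=(418,180),box=(130,170)).items(): print(n,onz(c,[px],0.0))
E
```

```text
die [[0.60835018 0.20754715 0.        ]]
foot [[ 0.61777573 -0.16689101  0.        ]]
ring [[ 0.45920133 -0.00215974  0.        ]]
tri [[ 0.8047129  -0.00794224  0.        ]]
mallet [[ 0.64857772 -0.39241728  0.        ]]
box [[0.663675   0.43724386 0.        ]]
```

View pics/t_die.png

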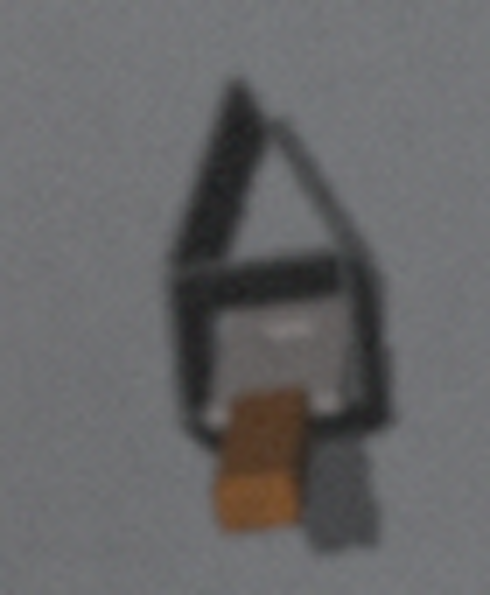

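View pics/t_foot.png

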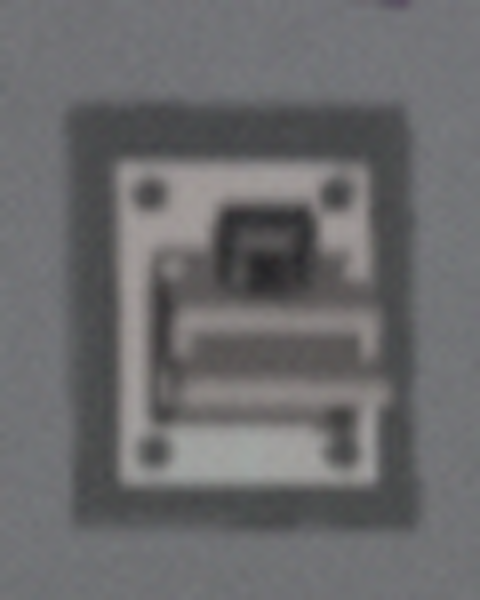

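View pics/s_die.png

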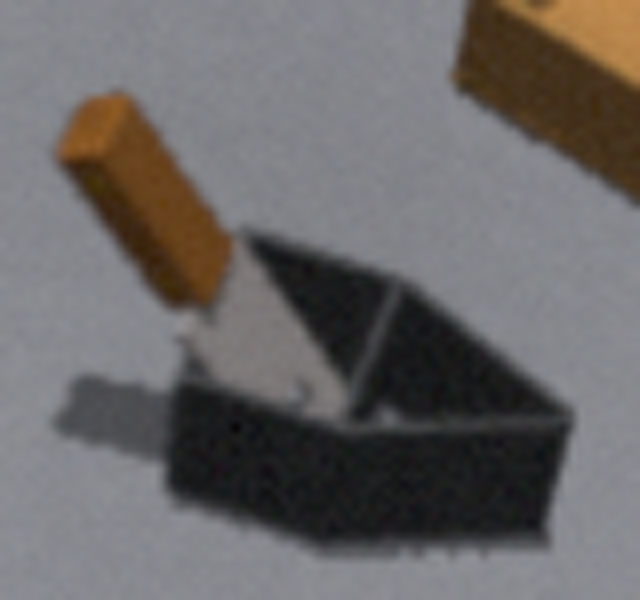

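View pics/s_foot.png

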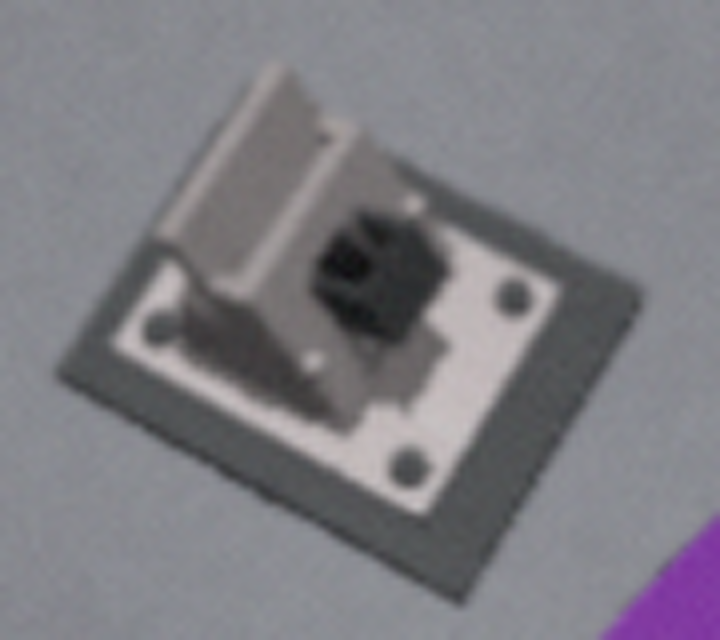

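```bash
cat >> h.py <<'E'
from scipy.spatial.transform import Rotation as Ro
def delta(s,R2,p2):
    """tool-frame shift & rotvec(deg) from state s to pose"""
    R=s["tool_rot"]; return R.T@(np.asarray(p2)-s["position"]), Ro.from_matrix(R.T@R2).as_rotvec(degrees=True)
def simrows(R,p,rows):
    R=R.copy();p=p.copy()
    for r in rows:
        p=p+R@np.array(r[0]);R=R@Ro.from_rotvec(r[1],degrees=True).as_matrix()
    return R,p
E
python3 - <<'E'
from h import *
T=pickle.load(open("top0.pkl","rb"));S=pickle.load(open("scene0.pkl","rb"))
t=cam(T);s=cam(S)
def q(a,b):
    print(tri(t,a,s,b))
q((170+260/7-.5,140+500/7-.5),(295+95/8-.5,130+120/8-.5))
q((170+270/7-.5,140+395/7-.5),(295+230/8-.5,130+240/8-.5))
# foot corners top & scene : near-left etc
for a in [(68,100),(405,100),(415,525),(72,525)]: print(onz(t,[(310+a[0]/8-.5,150+a[1]/8-.5)],.008))
for a in [(60,375),(465,605),(640,285),(270,70)]: print(onz(s,[(225+a[0]/8-.5,245+a[1]/8-.5)],.008))
E
```

```text
(array([0.52712315, 0.18123906, 0.15333764]), np.float64(0.0011799156153693812))
(array([0.57464932, 0.18944977, 0.10865872]), np.float64(0.00722445531011934))
[[ 0.6932781  -0.10342034  0.008     ]]
[[ 0.69576855 -0.22384679  0.008     ]]
[[ 0.54292165 -0.22538787  0.008     ]]
[[ 0.54085556 -0.105277    0.008     ]]
[[ 0.54540489 -0.22665084  0.008     ]]
[[ 0.69483765 -0.22609726  0.008     ]]
[[ 0.68899582 -0.10478539  0.008     ]]
[[ 0.54569521 -0.1001484   0.008     ]]
```

```bash
cat >> h.py <<'E'
from scipy.spatial.transform import Slerp
def mk(d,xa):
    d=np.array(d,float);d/=np.linalg.norm(d);x=np.array(xa,float);x-=d*(x@d);x/=np.linalg.norm(x)
    return np.c_[x,d,np.cross(x,d)]
def frame(psi,lean): # psi yaw deg, lean deg; tool y along lean dir, tool x = -left
    a,l=np.radians(psi),np.radians(lean)
    return mk([np.sin(l)*np.cos(a),np.sin(l)*np.sin(a),-np.cos(l)],[np.sin(a),-np.cos(a),0])
def rows(s,R2,p2,n,jaw):
    R=s["tool_rot"].copy();p=s["position"].copy();p2=np.array(p2);p0=p.copy()
    sl=Slerp([0,1],Ro.from_matrix([R,R2]));out=[]
    for i in range(1,n+1):
        Rt=sl(i/n).as_matrix();pt=p0+(p2-p0)*i/n
        a=np.round(R.T@(pt-p),3);b=np.round(Ro.from_matrix(R.T@Rt).as_rotvec(degrees=True),1)
        out.append([a.tolist(),b.tolist(),jaw]);p=p+R@a;R=R@Ro.from_rotvec(b,degrees=True).as_matrix()
    for k in range(0,n,8): print(str(out[k:k+8]).replace(" ",""))
    print("end",p.round(4),R.round(3).tolist())
E
python3 - <<'E'
from h import *
from rig import env
s=env.observe();rows(s,frame(8,35),[0.47,0.172,0.235],16,0.085)
E
```

```text
[[[-0.012,-0.0,-0.022],[0.8,8.8,-2.8],0.085],[[-0.009,-0.001,-0.023],[0.9,8.8,-2.7],0.085],[[-0.004,-0.002,-0.025],[0.8,8.8,-2.8],0.085],[[-0.001,-0.002,-0.025],[0.9,8.8,-2.8],0.085],[[0.003,-0.003,-0.024],[0.8,8.8,-2.8],0.085],[[0.007,-0.003,-0.024],[0.8,8.8,-2.7],0.085],[[0.011,-0.002,-0.023],[0.9,8.7,-2.8],0.085],[[0.014,-0.002,-0.02],[0.8,8.8,-2.8],0.085]]
[[[0.017,-0.002,-0.018],[0.9,8.8,-2.8],0.085],[[0.02,-0.002,-0.016],[0.8,8.8,-2.7],0.085],[[0.021,0.0,-0.012],[0.8,8.8,-2.8],0.085],[[0.024,0.001,-0.008],[0.9,8.8,-2.8],0.085],[[0.024,0.001,-0.005],[0.8,8.8,-2.8],0.085],[[0.025,0.003,-0.001],[0.8,8.8,-2.7],0.085],[[0.025,0.004,0.002],[0.9,8.8,-2.8],0.085],[[0.023,0.005,0.007],[0.8,8.8,-2.8],0.085]]
end [0.4702 0.1723 0.2355] [[0.139, 0.568, 0.812], [-0.99, 0.079, 0.114], [0.0, -0.819, 0.573]]
```

Request:
carry_out([
  [[-0.012,0,-0.022],[0.8,8.8,-2.8],0.085],
  [[-0.009,-0.001,-0.023],[0.9,8.8,-2.7],0.085],
  [[-0.004,-0.002,-0.025],[0.8,8.8,-2.8],0.085],
  [[-0.001,-0.002,-0.025],[0.9,8.8,-2.8],0.085],
  [[0.003,-0.003,-0.024],[0.8,8.8,-2.8],0.085],
  [[0.007,-0.003,-0.024],[0.8,8.8,-2.7],0.085],
  [[0.011,-0.002,-0.023],[0.9,8.7,-2.8],0.085],
  [[0.014,-0.002,-0.02],[0.8,8.8,-2.8],0.085],
])

```text
time_s: 1.15
position: [0.3542, 0.3338, 0.2329]
tool_rot: [[0.962, 0.26, 0.082], [-0.153, 0.265, 0.952], [0.226, -0.929, 0.295]]
ft_force: [-0.8, -0.4, -0.7]
grip_width: 0.0849
```

Request:
carry_out([
  [[0.017,-0.002,-0.018],[0.9,8.8,-2.8],0.085],
  [[0.02,-0.002,-0.016],[0.8,8.8,-2.7],0.085],
  [[0.021,0.0,-0.012],[0.8,8.8,-2.8],0.085],
  [[0.024,0.001,-0.008],[0.9,8.8,-2.8],0.085],
  [[0.024,0.001,-0.005],[0.8,8.8,-2.8],0.085],
  [[0.025,0.003,-0.001],[0.8,8.8,-2.7],0.085],
  [[0.025,0.004,0.002],[0.9,8.8,-2.8],0.085],
  [[0.023,0.005,0.007],[0.8,8.8,-2.8],0.085],
])

```text
time_s: 2.15
position: [0.4704, 0.1716, 0.2356]
tool_rot: [[0.134, 0.568, 0.812], [-0.991, 0.079, 0.108], [-0.002, -0.819, 0.574]]
ft_force: [0.0, -0.3, 0.2]
grip_width: 0.0852
```

```bash
cat > snap.py <<'E'
import sys
from h import *
from rig import env
n=sys.argv[1]; s=env.observe(); p=env.get_image("wrist"); pickle.dump((s,p),open(n+".pkl","wb")); cv2.imwrite(f"pics/{n}.png",p["image"][:,:,::-1])
print(s["time_s"],s["q"].round(1),s["position"].round(4),s["tool_rot"].round(3).tolist(),s["ft_force"].round(1),s["grip_width"])
E
python3 snap.py w1
```

```text
2.15 [  5.9   4.8 105.6   2.   34.6  86.9] [0.4704 0.1716 0.2356] [[0.134, 0.568, 0.812], [-0.991, 0.079, 0.108], [-0.002, -0.819, 0.574]] [ 0.  -0.3  0.2] 0.08518601087900814
```

View pics/w1.png

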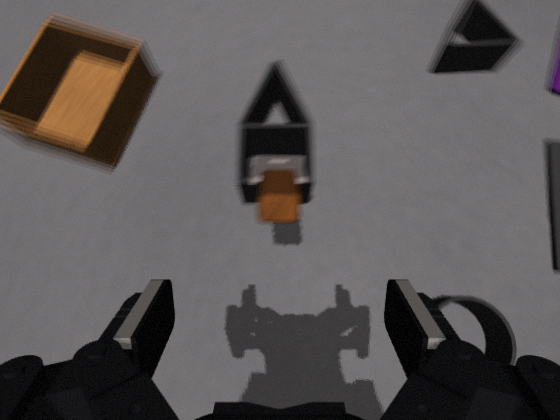

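```bash
python3 snap.py w2; python3 - <<'E'
from h import *
s,p=pickle.load(open("w2.pkl","rb")); crop(p["image"],225,55,335,255,4,"pics/w2c.png"); crop(p["image"],230,130,330,230,8,"pics/w2d.png")
E
```

```text
2.2 [  5.8   4.9 105.5   1.9  34.6  87.3] [0.4718 0.1705 0.2358] [[0.127, 0.57, 0.812], [-0.992, 0.076, 0.102], [-0.004, -0.818, 0.575]] [ 0.7 -0.5 -0.8] 0.08464704847019792
```

View pics/w2d.png

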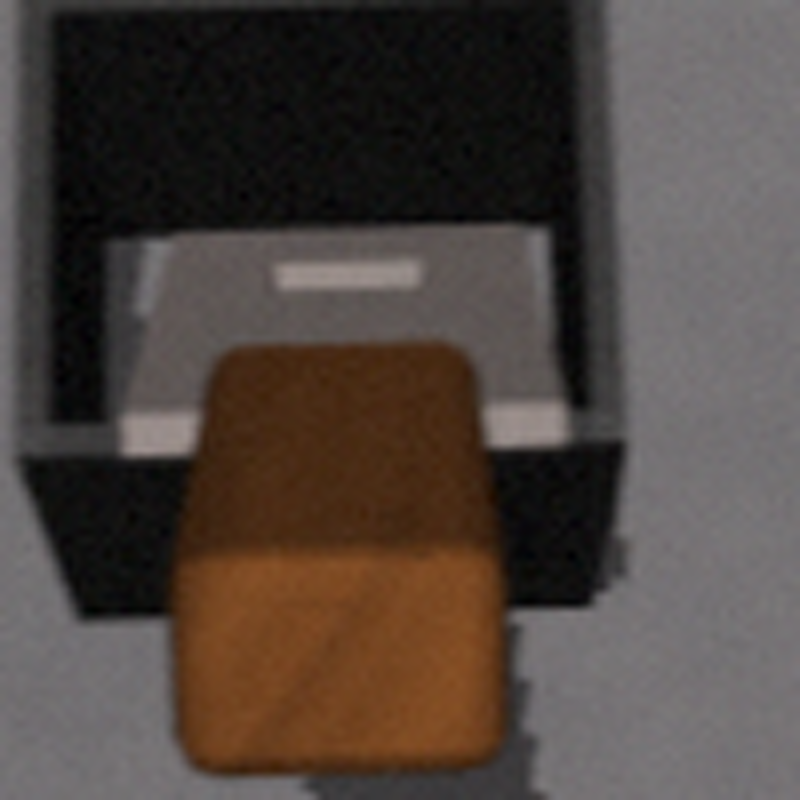

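View pics/w2c.png

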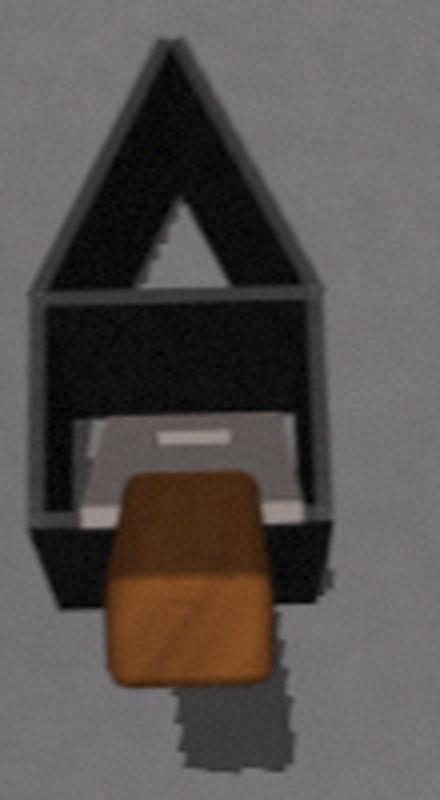

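```bash
cat > fit.py <<'E'
from h import *
from scipy.optimize import least_squares
s,p=pickle.load(open("w2.pkl","rb"));w=cam(p,s)
T=pickle.load(open("top0.pkl","rb"));S=pickle.load(open("scene0.pkl","rb"));t=cam(T);sc=cam(S)
# frame: X=up-face normal, Y=left, Z along scraper up
wd=[((178,548),(11,15,180)),((503,548),(11,-15,180)),((182,772),(-11,15,180)),((503,772),(-11,-15,180)),((212,345),(11,15,100)),((475,345),(11,-15,100)),
((120,412),(2.5,25,100)),((570,403),(2.5,-25,100)),((120,458),(-2.5,25,100)),((570,445),(-2.5,-25,100)),((275,263),(2.5,10,23)),((422,258),(2.5,-10,23))]
wp=np.array([a for a,_ in wd])/8+[230,130]-.5;P=np.array([b for _,b in wd])/1000
td=[((218,478),(11,15,180)),((300,470),(11,-15,180)),((222,530),(-11,15,180)),((300,522),(-11,-15,180)),((235,395),(11,15,100)),((305,388),(11,-15,100))]
tp=np.array([a for a,_ in td])/7+[170,140]-.5;tP=np.array([b for _,b in td])/1000
sd=[((65,155),(11,-15,180)),((130,95),(11,15,180)),((180,305),(-11,-15,100)),((240,235),(11,15,100))]
def pose(v): return Ro.from_rotvec(v[:3]).as_matrix(),v[3:6]
def res(v):
    R,o=pose(v)
    return np.r_[(proj(w,P@R.T+o)-wp).ravel(),.7*(proj(t,tP@R.T+o)-tp).ravel()]
R0=np.array(frame(8,35));R0=np.c_[R0[:,2],-R0[:,0],-R0[:,1]]
v=least_squares(res,np.r_[Ro.from_matrix(R0).as_rotvec(),.61,.19,.01],loss="soft_l1").x
R,o=pose(v);print(np.linalg.det(R0),R.round(3).tolist(),o.round(4));r=res(v).reshape(-1,2);print(r.round(1).tolist())
z=R[:,2];print("lean",np.degrees(np.arccos(z[2])),"psi",np.degrees(np.arctan2(-z[1],-z[0])),"yaxis",R[:,1], "handle end",o+.18*z)
np.savez("scr.npz",R=R,o=o)
E
python3 fit.py
```

```text
1.0 [[0.813, -0.143, -0.565], [0.113, 0.99, -0.089], [0.571, 0.009, 0.821]] [ 0.6293  0.1992 -0.0084]
[[-0.9, 0.2], [0.5, -0.4], [-0.3, 0.8], [0.5, 0.2], [0.1, -0.9], [-0.0, -1.3], [1.1, -0.1], [-1.1, 0.2], [1.3, -0.7], [-1.1, 0.2], [0.2, 0.5], [-0.3, 0.9], [-0.5, 0.2], [-0.3, -0.0], [0.2, 0.5], [0.8, 0.3], [-0.2, -0.8], [0.7, -1.1]]
lean 34.854766108830425 psi 8.93343490139407 yaxis [-0.14320523  0.98965647  0.0085053 ] handle end [0.52770237 0.18320155 0.13929378]
```

```bash
sed -i 's/return np.r_\[(proj(w/return np.r_[(o[2]-.0015)*2000,(proj(w/; s/r=res(v).reshape/r=res(v)[1:].reshape/' fit.py; python3 fit.py
```

```text
1.0 [[0.817, -0.146, -0.558], [0.116, 0.989, -0.089], [0.565, 0.008, 0.825]] [0.6252 0.1985 0.0013]
[[-1.7, -0.1], [1.5, -0.8], [-1.0, 1.8], [1.5, 1.0], [-0.4, -1.3], [0.5, -1.9], [0.2, -0.2], [-0.2, -0.0], [0.5, -0.6], [-0.2, 0.1], [-0.1, 0.4], [-0.1, 0.7], [-0.9, 0.6], [-0.6, 0.3], [-0.2, 1.0], [0.5, 0.7], [-0.6, -0.3], [0.4, -0.7]]
lean 34.42562563624433 psi 9.055941913484876 yaxis [-0.14617419  0.98922828  0.00777974] handle end [0.524755   0.18245571 0.14981178]
```

```bash
python3 - <<'E'
from h import *
from rig import env
q=np.load("scr.npz");R=q["R"];o=q["o"];Rt=np.c_[-R[:,1],-R[:,2],R[:,0]]
s=env.observe();print(delta(s,Rt,o+.22*R[:,2]));
print(o+.22*R[:,2],o+.121*R[:,2])
E
```

```text
(array([-0.00280441,  0.06180529, -0.00388818]), array([-0.57998194, -0.24109743,  0.64521947]))
[0.50242343 0.17889638 0.18280621] [0.55769405 0.18770571 0.101145  ]
```

Request:
carry_out([
  [[-0.0015,0.02,-0.002],[-0.3,-0.1,0.3],0.085],
  [[-0.0015,0.02,-0.002],[-0.3,-0.1,0.3],0.085],
  [[0,0.015,0],[0,0,0],0.085],
  [[0,0.007,0],[0,0,0],0.085],
  [[0,0,0],[0,0,0],0.085],
])

```text
time_s: 2.88
position: [0.5014, 0.1804, 0.1824]
tool_rot: [[0.148, 0.558, 0.817], [-0.989, 0.09, 0.118], [-0.007, -0.825, 0.565]]
ft_force: [-0.6, 0.2, 0.8]
grip_width: 0.085
```

```bash
python3 snap.py w3;python3 - <<'E'
from h import *
from rig import env
q=np.load("scr.npz");R=q["R"];o=q["o"];Rt=np.c_[-R[:,1],-R[:,2],R[:,0]]
s,p=pickle.load(open("w3.pkl","rb"));print(delta(s,Rt,o+.121*R[:,2]))
c=cam(p,s);P=[(11,15,180),(11,-15,180),(-11,15,180),(-11,-15,180),(11,15,100),(11,-15,100),(2.5,25,100),(2.5,-25,100),(2.5,10,23),(2.5,-10,23)]
pt=proj(c,np.array(P)/1000@R.T+o);crop(p["image"],170,80,390,300,3,"pics/w3c.png",pt)
E
```

```text
2.875 [  6.2  12.4 106.5   3.6  26.8  85.1] [0.5014 0.1804 0.1824] [[0.148, 0.558, 0.817], [-0.989, 0.09, 0.118], [-0.007, -0.825, 0.565]] [-0.6  0.2  0.8] 0.0850280277575107
(array([0.00164553, 0.09906532, 0.0009534 ]), array([ 0.04800308,  0.11801251, -0.03612371]))
```

View pics/w3c.png

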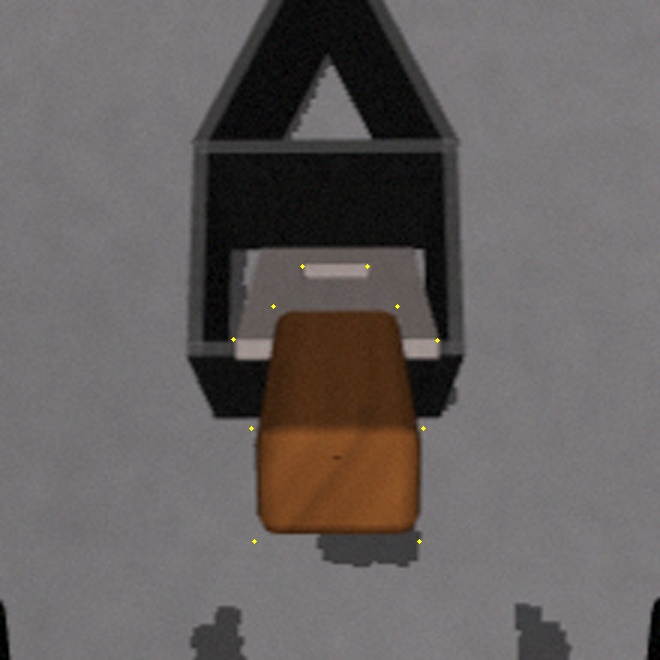

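```bash
python3 - <<'E'
from h import *
from rig import env
q=np.load("scr.npz");R=q["R"];o=q["o"];o=o-R[:,1]*.0004;Rs=np.c_[-R[:,1],-R[:,2],R[:,0]]
G=o+.14*R[:,2]
s=env.observe()
for sg in(-1,1):
    Rt=Rs@Ro.from_rotvec([sg*10,0,0],degrees=True).as_matrix()
    l=np.degrees(np.arccos(-Rt[2,1]));print(sg,l)
    if l<30: rows(s,Rt,G+.019*Rt[:,1],8,.085)
E
```

```text
-1 24.42691361496065
[[[0.0,0.012,-0.0],[-1.2,0.0,-0.0],0.085],[[0.001,0.013,-0.0],[-1.3,0.0,-0.0],0.085],[[-0.0,0.012,-0.0],[-1.2,0.0,-0.0],0.085],[[0.0,0.013,0.0],[-1.3,0.1,-0.0],0.085],[[0.0,0.012,0.001],[-1.2,-0.0,-0.0],0.085],[[0.001,0.012,0.001],[-1.3,-0.0,-0.0],0.085],[[-0.0,0.013,0.001],[-1.2,-0.0,-0.0],0.085],[[0.0,0.012,0.002],[-1.3,0.0,-0.0],0.085]]
end [0.5551 0.1869 0.0995] [[0.147, 0.408, 0.901], [-0.989, 0.068, 0.13], [-0.008, -0.911, 0.413]]
1 44.42486474464238
```

Request:
carry_out([
  [[0.001,0.012,0],[-1.2,0,0],0.085],
  [[0.001,0.013,0],[-1.3,0,0],0.085],
  [[0,0.012,0],[-1.2,0,0],0.085],
  [[0,0.013,0],[-1.3,0,0],0.085],
  [[0,0.012,0.001],[-1.2,0,0],0.085],
  [[0,0.012,0.001],[-1.3,0,0],0.085],
  [[0,0.013,0.001],[-1.2,0,0],0.085],
  [[0,0.012,0.002],[-1.3,0,0],0.085],
])

```text
time_s: 3.92
position: [0.5555, 0.1869, 0.0985]
tool_rot: [[0.147, 0.406, 0.902], [-0.989, 0.067, 0.131], [-0.007, -0.911, 0.412]]
ft_force: [0.5, -0.1, 0.5]
grip_width: 0.0847
```

```bash
python3 snap.py w4
```

```text
3.925 [ 6.5 25.7 98.1  2.3 31.9 86.4] [0.5555 0.1869 0.0985] [[0.147, 0.406, 0.902], [-0.989, 0.067, 0.131], [-0.007, -0.911, 0.412]] [ 0.5 -0.1  0.5] 0.08470073154136601
```

View pics/w4.png

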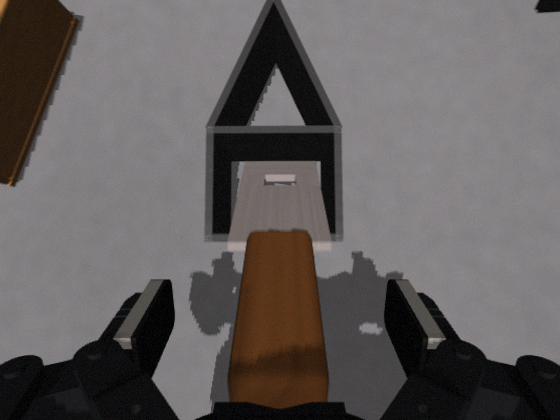

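The picture shows the handle centred between the open fingers (columns 232–327, fingers at 170/388). I'll close the gripper.

Request:
carry_out([
  [[0,0,0],[0,0,0],0.02],
  [[0,0,0],[0,0,0],0.02],
  [[0,0,0],[0,0,0],0.02],
  [[0,0,0],[0,0,0],0.02],
  [[0,0,0],[0,0,0],0.02],
  [[0,0,0],[0,0,0],0.02],
], force=100)

```text
time_s: 4.72
position: [0.5552, 0.1869, 0.0997]
tool_rot: [[0.148, 0.409, 0.901], [-0.989, 0.068, 0.131], [-0.007, -0.91, 0.414]]
ft_force: [-2.6, 0.4, 4.3]
grip_width: 0.0291
```

```bash
python3 snap.py w5; python3 - <<'E'
from h import *
from rig import env
q=np.load("scr.npz");z=q["R"][:,2];s=env.observe();print("lift along scraper axis in tool:",s["tool_rot"].T@z)
E
```

```text
4.725 [ 6.5 25.6 98.2  2.3 31.8 86.4] [0.5552 0.1869 0.0997] [[0.148, 0.409, 0.901], [-0.989, 0.068, 0.131], [-0.007, -0.91, 0.414]] [-2.6  0.4  4.3] 0.02907966412415385
lift along scraper axis in tool: [-4.41755482e-04 -9.84917495e-01 -1.73024081e-01]
```

View pics/w5.png

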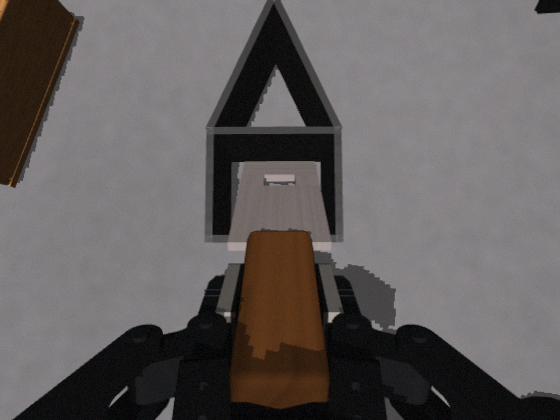

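Request:
carry_out([
  [[0,-0.006,-0.0],[0,0,0],0.02],
  [[0,-0.015,-0.002],[0,0,0],0.02],
  [[0,-0.02,-0.0035],[0,0,0],0.02],
  [[0,-0.02,-0.0035],[0,0,0],0.02],
  [[0,-0.025,-0.0044],[0,0,0],0.02],
  [[0,-0.025,-0.0044],[0,0,0],0.02],
  [[0,-0.025,-0.0044],[0,0,0],0.02],
  [[0,-0.015,-0.0025],[0,0,0],0.02],
])

```text
time_s: 5.78
position: [0.4702, 0.1732, 0.2278]
tool_rot: [[0.148, 0.408, 0.901], [-0.989, 0.068, 0.131], [-0.007, -0.91, 0.414]]
ft_force: [0.8, 0.9, -2.0]
grip_width: 0.0291
```

```bash
python3 snap.py w6; python3 - <<'E'
from h import *
from rig import env
for n in("scene","top"):
    p=env.get_image(n); cv2.imwrite(f"pics/{n}6.png",p["image"][:,:,::-1]);pickle.dump(p,open(f"{n}6.pkl","wb"))
E
```

```text
5.775 [ 5.9  7.8 99.   1.9 48.8 86.5] [0.4702 0.1732 0.2278] [[0.148, 0.408, 0.901], [-0.989, 0.068, 0.131], [-0.007, -0.91, 0.414]] [ 0.8  0.9 -2. ] 0.02910920235930945
```

View pics/w6.png

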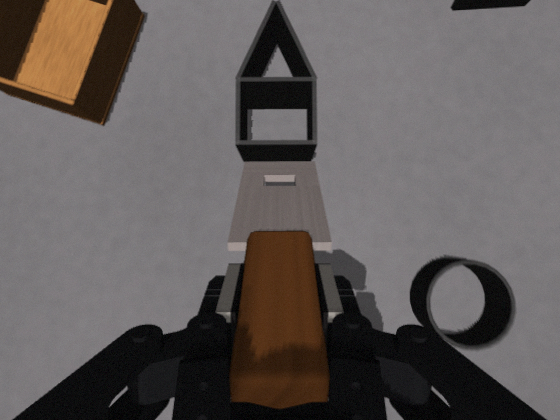

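View pics/scene6.png

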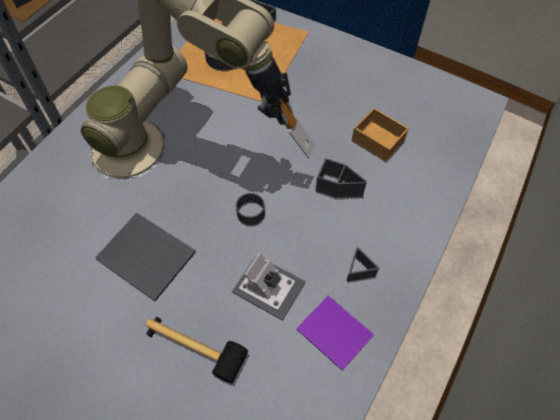

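```bash
python3 - <<'E'
from h import *
s,p=pickle.load(open("w6.pkl","rb")); crop(p["image"],215,150,345,260,6,"pics/w6c.png")
E
```

```text
(no output)
```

View pics/w6c.png

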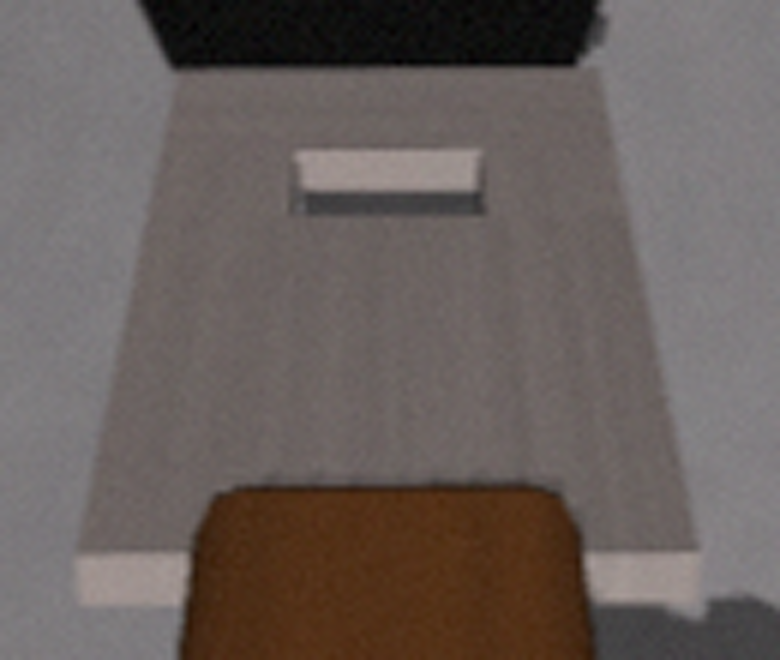

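```bash
cat > inhand.py <<'E'
from h import *
from scipy.optimize import least_squares
s,p=pickle.load(open("w6.pkl","rb"))
s0=dict(tool_rot=np.eye(3),position=np.zeros(3));w=cam(p,s0)  # tool frame
wd=[((175,67),(2.5,25,0)),((597,67),(2.5,-25,0)),((78,550),(2.5,25,100)),((698,552),(2.5,-25,100)),((78,605),(-2.5,25,100)),((698,603),(-2.5,-25,100)),
((295,150),(2.5,10,23)),((480,150),(2.5,-10,23)),((290,214),(2.5,10,39)),((486,214),(2.5,-10,39))]
wp=np.array([a for a,_ in wd])/6+[215,150]-.5;P=np.array([b for _,b in wd])/1000
def res(v): return (proj(w,P@Ro.from_rotvec(v[:3]).as_matrix().T+v[3:])-wp).ravel()
R0=np.c_[[0,0,1],[-1,0,0],[0,-1,0]].astype(float)@Ro.from_rotvec([0,10,0],degrees=True).as_matrix()
for R0 in (R0,):
    f=least_squares(res,np.r_[Ro.from_matrix(R0).as_rotvec(),0,.11,0]);v=f.x
R=Ro.from_rotvec(v[:3]).as_matrix();o=v[3:]
print(f.cost,res(v).reshape(-1,2).round(1).tolist());print("R",R.round(4).tolist(),"o",o.round(4),"grip pt on axis s=.14:",(o+.14*R[:,2]).round(4))
zw=s["tool_rot"]@R[:,2];print("lean",np.degrees(np.arccos(zw[2])))
np.savez("inhand.npz",R=R,o=o)
q=np.load("scr.npz");print("expect",(q["R"].T@np.eye(3)).shape)
s5,_=pickle.load(open("w5.pkl","rb"));Rt=s5["tool_rot"];print((Rt.T@q["R"]).round(4).tolist(),(Rt.T@(q["o"]-s5["position"])).round(4))
E
python3 inhand.py
```

```text
0.6306876551034714 [[0.3, 0.1], [0.0, 0.2], [-0.4, 0.4], [0.5, 0.0], [0.3, -0.3], [-0.2, 0.0], [0.2, -0.2], [-0.3, -0.2], [0.1, -0.1], [-0.4, -0.1]]
R [[0.0014, -1.0, 0.0031], [-0.1811, -0.0033, -0.9835], [0.9835, 0.0008, -0.1811]] o [-1.000e-04  1.207e-01  2.500e-02] grip pt on axis s=.14: [ 0.0003 -0.017  -0.0004]
lean 34.87811790522755
expect (3, 3)
[[0.0014, -1.0, -0.0004], [-0.1731, 0.0002, -0.9849], [0.9849, 0.0014, -0.173]] [-0.0004  0.1189  0.0239]
```

```bash
cat >> h.py <<'E'
def tool_for(Rb,ob):
    """tool pose for blade pose (Rb cols X up-normal,Y left,Z up axis)"""
    q=np.load("inhand.npz");Rt=Rb@q["R"].T;return Rt,np.asarray(ob)-Rt@q["o"]
def Rblade(psi,lean):
    F=frame(psi,lean);return np.c_[F[:,2],-F[:,0],-F[:,1]]
def blade_now(s):
    q=np.load("inhand.npz");return s["tool_rot"]@q["R"],s["position"]+s["tool_rot"]@q["o"]
E
python3 - <<'E'
from h import *
from rig import env
s=env.observe();Rb=Rblade(.5,30);m=np.array([.597,-.1645,.0775])
Rt,pt=tool_for(Rb,m+Rb[:,2]*.075);print(blade_now(s)[1],pt)
rows(s,Rt,pt,16,.02)
E
```

```text
[0.54284209 0.18488683 0.12742139] [ 0.49552854 -0.16512322  0.24779067]
[[[0.021,-0.002,-0.001],[-0.3,0.4,-0.2],0.02],[[0.021,-0.002,-0.001],[-0.3,0.5,-0.2],0.02],[[0.021,-0.002,-0.0],[-0.3,0.4,-0.3],0.02],[[0.022,-0.001,-0.001],[-0.3,0.5,-0.2],0.02],[[0.021,-0.002,0.0],[-0.3,0.4,-0.2],0.02],[[0.021,-0.002,0.0],[-0.3,0.5,-0.2],0.02],[[0.021,-0.001,0.0],[-0.3,0.4,-0.3],0.02],[[0.021,-0.002,0.0],[-0.3,0.5,-0.2],0.02]]
[[[0.022,-0.001,0.001],[-0.3,0.4,-0.2],0.02],[[0.021,-0.001,0.0],[-0.3,0.5,-0.2],0.02],[[0.021,-0.001,0.001],[-0.3,0.4,-0.3],0.02],[[0.021,-0.001,0.001],[-0.3,0.5,-0.2],0.02],[[0.021,-0.001,0.001],[-0.4,0.4,-0.2],0.02],[[0.022,-0.001,0.001],[-0.3,0.5,-0.2],0.02],[[0.021,-0.001,0.002],[-0.3,0.4,-0.2],0.02],[[0.021,-0.001,0.001],[-0.3,0.5,-0.3],0.02]]
end [ 0.4954 -0.1652  0.2478] [[0.008, 0.334, 0.942], [-1.0, -0.001, 0.009], [0.004, -0.942, 0.334]]
```

Request:
carry_out([
  [[0.021,-0.002,-0.001],[-0.3,0.4,-0.2],0.02],
  [[0.021,-0.002,-0.001],[-0.3,0.5,-0.2],0.02],
  [[0.021,-0.002,0],[-0.3,0.4,-0.3],0.02],
  [[0.022,-0.001,-0.001],[-0.3,0.5,-0.2],0.02],
  [[0.021,-0.002,0],[-0.3,0.4,-0.2],0.02],
  [[0.021,-0.002,0],[-0.3,0.5,-0.2],0.02],
  [[0.021,-0.001,0],[-0.3,0.4,-0.3],0.02],
  [[0.021,-0.002,0],[-0.3,0.5,-0.2],0.02],
])

```text
time_s: 6.92
position: [0.4829, 0.0036, 0.2361]
tool_rot: [[0.077, 0.371, 0.925], [-0.997, 0.032, 0.07], [-0.004, -0.928, 0.372]]
ft_force: [0.0, 0.6, -1.7]
grip_width: 0.0289
```

Request:
carry_out([
  [[0.022,-0.001,0.001],[-0.3,0.4,-0.2],0.02],
  [[0.021,-0.001,0],[-0.3,0.5,-0.2],0.02],
  [[0.021,-0.001,0.001],[-0.3,0.4,-0.3],0.02],
  [[0.021,-0.001,0.001],[-0.3,0.5,-0.2],0.02],
  [[0.021,-0.001,0.001],[-0.4,0.4,-0.2],0.02],
  [[0.022,-0.001,0.001],[-0.3,0.5,-0.2],0.02],
  [[0.021,-0.001,0.002],[-0.3,0.4,-0.2],0.02],
  [[0.021,-0.001,0.001],[-0.3,0.5,-0.3],0.02],
])

```text
time_s: 7.92
position: [0.4958, -0.1663, 0.247]
tool_rot: [[0.007, 0.333, 0.943], [-1.0, -0.001, 0.008], [0.004, -0.943, 0.333]]
ft_force: [0.7, -0.8, -2.3]
grip_width: 0.0289
```

Request:
carry_out([
  [[0,0,0],[0,0,0],0.02],
  [[0,0,0],[0,0,0],0.02],
  [[0,0,0],[0,0,0],0.02],
])

```text
time_s: 8.3
position: [0.4956, -0.1645, 0.2474]
tool_rot: [[0.009, 0.334, 0.943], [-1.0, -0.001, 0.009], [0.004, -0.943, 0.334]]
ft_force: [-0.1, -0.4, -2.3]
grip_width: 0.0288
```

```bash
python3 snap.py w7; python3 - <<'E'
from h import *
s,p=pickle.load(open("w7.pkl","rb")); crop(p["image"],190,30,370,200,4,"pics/w7c.png")
E
```

```text
8.3 [-37.3  10.8  90.1  13.   63.9  48. ] [ 0.4956 -0.1645  0.2474] [[0.009, 0.334, 0.943], [-1.0, -0.001, 0.009], [0.004, -0.943, 0.334]] [-0.1 -0.4 -2.3] 0.028823615507551477
```

View pics/w7.png

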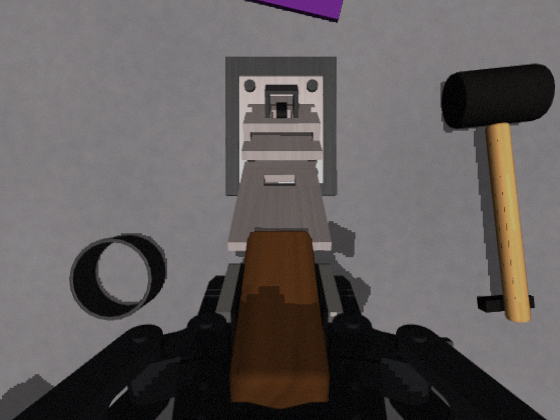

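View pics/w7c.png

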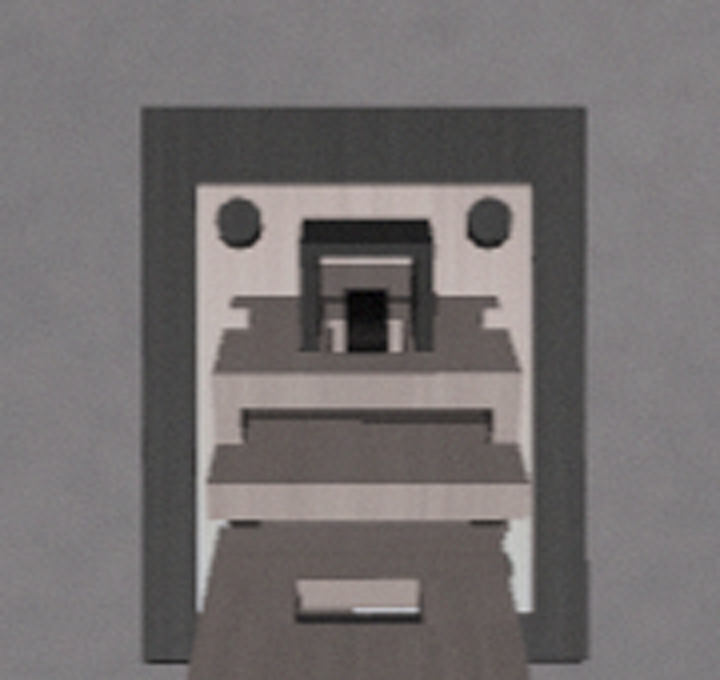

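```bash
cat > hold.py <<'E'
from h import *
from scipy.optimize import least_squares
s,p=pickle.load(open("w7.pkl","rb"));w=cam(p,s)
px=lambda a:np.array(a,float)/4+[190,30]-.5
a=lambda x,y,z:np.array([x,y,z])/1000.
# foot plate
fc=[((142,107),(75,60,8)),((587,107),(75,-60,8)),((587,660),(-75,-60,8)),((142,660),(-75,60,8))]
fp=px([u for u,_ in fc]);FP=np.array([v for _,v in fc])/1000.
def Rz(d): return Ro.from_euler("z",d,degrees=True).as_matrix()
rf=lambda v:(proj(w,FP@Rz(v[2]).T+[v[0],v[1],0])-fp).ravel()
f=least_squares(rf,[.618,-.165,0]);print("foot",f.x,rf(f.x).reshape(-1,2).round(1).tolist())
psi=f.x[2];R=Rz(psi)
rf2=lambda v:(proj(w,FP@Rz(v[2]).T+[v[0],v[1],v[3]])-fp).ravel()
g=least_squares(rf2,[.618,-.165,0,0]);print("foot with dz",g.x,np.abs(rf2(g.x)).max())
A=np.array([.5,0,-.8660]);N=np.array([.866,0,.5]);Y=np.array([0,1,0])
hp=[((243,408),4*N+28*Y),((492,408),4*N-28*Y),((212,373),12*N+36*Y),((522,373),12*N-36*Y),((207,483),-25*A-4*N+36*Y),((527,483),-25*A-4*N-36*Y),((207,520),-25*A-12*N+36*Y),((527,520),-25*A-12*N-36*Y)]
q=px([u for u,_ in hp]);H=np.array([v for _,v in hp])/1000.
for psi_ in (psi,g.x[2]):
    rh=lambda v:(proj(w,H@Rz(psi_).T+v)-q).ravel()
    h=least_squares(rh,[.597,-.165,.078]);print("mouth",h.x,rh(h.x).reshape(-1,2).round(1).tolist())
    print("mouth in foot frame",Rz(psi_).T@(h.x-[f.x[0],f.x[1],0]),"floor",Rz(psi_).T@(h.x-[f.x[0],f.x[1],0])+.061*A)
B,o=blade_now(s);print("blade tip",o,"lean",np.degrees(np.arccos(B[2,2])),"psi",np.degrees(np.arctan2(B[1,0],B[0,0])), "pred px",((proj(w,[o+B@a(2.5,25,0),o+B@a(2.5,-25,0)])+.5-[190,30])*4).round(0).tolist())
d=Rz(psi).T@(o-h.x);print("tip rel mouth: along slot(in)",d@A,"normal(far)",d@N,"y",d[1])
np.savez("hold.npz",m=h.x,psi=psi)
E
python3 hold.py
```

```text
foot [ 0.61701225 -0.16574249  0.54699185] [[-0.2, -0.7], [0.2, -0.6], [0.2, 0.6], [-0.2, 0.7]]
foot with dz [ 0.61763239 -0.16575391  0.54702829 -0.00277129] 0.22550722018138458
mouth [ 0.59519083 -0.16611936  0.061024  ] [[0.8, 0.5], [-1.1, 0.5], [-0.5, 0.8], [0.5, 0.9], [-0.7, -0.3], [1.0, -0.3], [-0.3, -1.1], [0.4, -1.1]]
mouth in foot frame [-0.02182403 -0.00016853  0.061024  ] floor [ 0.00867597 -0.00016853  0.008198  ]
mouth [ 0.59519083 -0.16611935  0.061024  ] [[0.8, 0.5], [-1.1, 0.5], [-0.5, 0.8], [0.5, 0.9], [-0.7, -0.3], [1.0, -0.3], [-0.3, -1.1], [0.4, -1.1]]
mouth in foot frame [-0.02182403 -0.00016851  0.061024  ] floor [ 0.00867597 -0.00016851  0.008198  ]
blade tip [ 0.55941879 -0.16425872  0.14197408] lean 29.917601973629427 psi 0.5296099137803301 pred px [[218.0, 526.0], [498.0, 526.0]]
tip rel mouth: along slot(in) -0.08797909083017949 normal(far) 0.009513247960039009 y 0.002202050573766335
```

```bash
cat >> hold.py <<'E'
print("---- refit")
def mod(v):
    k=v[3]*1000;pts=[4*N+28*Y,4*N-28*Y,12*N+k*Y,12*N-k*Y,-25*A-4*N+k*Y,-25*A-4*N-k*Y,-25*A-12*N+k*Y,-25*A-12*N-k*Y]
    return np.array(pts)/1000
for zc in (None,.0773):
    rh=lambda v:np.r_[(proj(w,mod(v)@R.T+v[:3])-q).ravel(),0 if zc is None else (v[2]-zc)*5000]
    h=least_squares(rh,[.597,-.165,.078,.036]);print("mouth",h.x,rh(h.x)[:-1].reshape(-1,2).round(1).tolist())
    m=h.x[:3];print("foot frame",R.T@(m-[f.x[0],f.x[1],0]),"floor",R.T@(m-[f.x[0],f.x[1],0])+.061*A)
    d=R.T@(o-m);print("tip rel mouth: along",d@A,"normal",d@N,"y",d[1])
np.savez("hold.npz",m=m,psi=psi)
E
python3 hold.py | sed -n '/refit/,$p'
```

```text
---- refit
mouth [ 0.59273433 -0.16603051  0.07468523  0.0340408 ] [[-0.4, 0.1], [0.1, 0.2], [0.1, 0.1], [-0.1, 0.1], [-0.2, 0.1], [0.4, 0.1], [0.3, -0.3], [-0.1, -0.3]]
foot frame [-2.42795692e-02 -5.62360254e-05  7.46852302e-02] floor [ 6.22043075e-03 -5.62360254e-05  2.18592302e-02]
tip rel mouth: along -0.07492069778783617 normal 0.0048091279202234355 y 0.002089765311329322
mouth [ 0.59226494 -0.16601358  0.07729638  0.03376329] [[-0.7, 0.1], [0.3, 0.1], [0.1, -0.1], [-0.1, -0.0], [-0.2, 0.2], [0.4, 0.2], [0.3, -0.2], [-0.1, -0.2]]
foot frame [-2.47487790e-02 -3.48253952e-05  7.72963837e-02] floor [ 5.75122102e-03 -3.48253952e-05  2.44703837e-02]
tip rel mouth: along -0.07242483399345229 normal 0.003909886795119607 y 0.0020683546811889556
```

Request:
carry_out([
  [[0.001,0.012,0.0015],[0,0,0],0.02],
  [[0.001,0.012,0.0018],[0,0,0],0.02],
  [[0,0.012,0.0022],[0,0,0],0.02],
  [[0,0.012,0.0022],[0,0,0],0.02],
  [[0,0.011,0.002],[0,0,0],0.02],
  [[0,0,0],[0,0,0],0.02],
  [[0,0,0],[0,0,0],0.02],
])

```text
time_s: 9.22
position: [0.5246, -0.1672, 0.1953]
tool_rot: [[0.008, 0.334, 0.943], [-1.0, -0.001, 0.009], [0.004, -0.943, 0.334]]
ft_force: [-1.1, -0.1, -2.6]
grip_width: 0.0287
```

```bash
python3 snap.py w8; cat > rel.py <<'E'
from h import *
from rig import env
def rel(s):
    q=np.load("hold.npz");Rf=Ro.from_euler("z",float(q["psi"]),degrees=True).as_matrix();B,o=blade_now(s);d=Rf.T@(o-q["m"])
    return "along %.1f normal %.1f y %.1f mm lean %.2f psi %.2f"%(d@[.5,0,-.866]*1e3,d@[.866,0,.5]*1e3,d[1]*1e3,np.degrees(np.arccos(B[2,2])),np.degrees(np.arctan2(B[1,0],B[0,0])))
if __name__=="__main__":
    s=env.observe();print(rel(s),s["time_s"],s["ft_force"].round(1),s["wrist_torque"].round(2),s["grip_width"])
E
python3 rel.py
python3 - <<'E'
from h import *
s,p=pickle.load(open("w8.pkl","rb")); crop(p["image"],190,40,370,200,4,"pics/w8c.png")
E
```

```text
9.225 [-35.3  16.5  91.6  13.3  56.4  48.3] [ 0.5246 -0.1672  0.1953] [[0.008, 0.334, 0.943], [-1.0, -0.001, 0.009], [0.004, -0.943, 0.334]] [-1.1 -0.1 -2.6] 0.02874850225609811
along -12.9 normal 3.1 y -1.0 mm lean 29.96 psi 0.51 9.275 [ 0.9  0.2 -2.5] [-0.    0.38 -0.03] 0.029015616486143068
```

View pics/w8c.png

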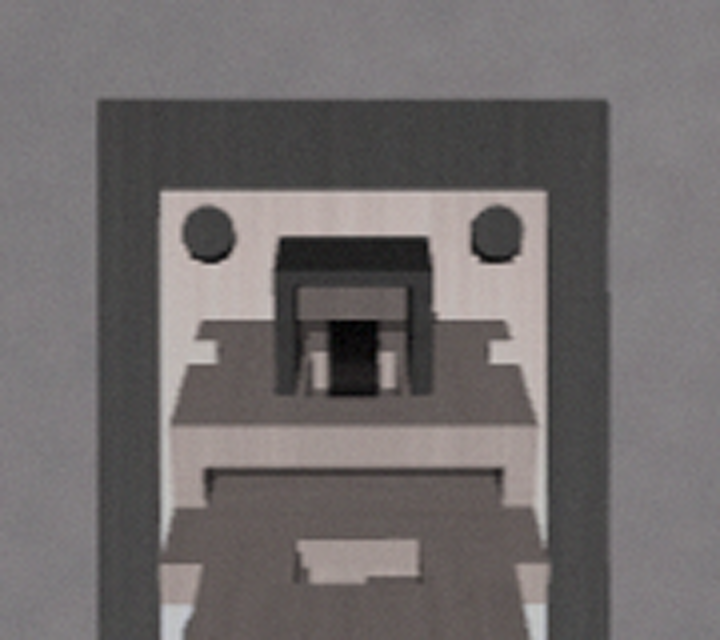

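Request:
carry_out([
  [[-0.0005,0.0004,-0.002],[0,0,0],0.02],
  [[-0.0005,0.0003,-0.0015],[0,0,0],0.02],
  [[0,0.0002,-0.001],[0,0,0],0.02],
  [[0,0.0001,-0.0005],[0,0,0],0.02],
  [[0,0,0],[0,0,0],0.02],
  [[0,0,0],[0,0,0],0.02],
])

```text
time_s: 10.02
position: [0.5204, -0.1662, 0.1927]
tool_rot: [[0.008, 0.334, 0.942], [-1.0, -0.001, 0.009], [0.004, -0.942, 0.334]]
ft_force: [0.8, 1.4, 0.5]
grip_width: 0.0296
```

```bash
python3 rel.py
```

```text
along -12.6 normal -1.8 y 0.1 mm lean 29.97 psi 0.50 10.025 [0.8 1.4 0.5] [ 0.31 -0.29  0.14] 0.029604846775975156
```

Request:
carry_out([
  [[0,0.0049,0.0009],[0,0,0],0.02],
  [[0,0.0049,0.0009],[0,0,0],0.02],
  [[0,0.0049,0.0009],[0,0,0],0.02],
  [[0,0.0049,0.0009],[0,0,0],0.02],
  [[0,0,0],[0,0,0],0.02],
  [[0,0,0],[0,0,0],0.02],
])

```text
time_s: 10.78
position: [0.5303, -0.1662, 0.175]
tool_rot: [[0.008, 0.334, 0.943], [-1.0, -0.001, 0.009], [0.004, -0.943, 0.334]]
ft_force: [5.0, -0.1, -2.4]
grip_width: 0.0291
```

```bash
python3 rel.py; python3 snap.py w9;  python3 - <<'E'
from h import *
s,p=pickle.load(open("w9.pkl","rb")); crop(p["image"],190,40,370,200,4,"pics/w9c.png")
E
```

```text
along 7.7 normal -2.2 y 0.0 mm lean 29.94 psi 0.48 10.775 [ 5.  -0.1 -2.4] [-0.03 -0.84 -0.11] 0.029073284907283423
10.775 [-34.8  18.4  92.7  13.7  53.5  48. ] [ 0.5303 -0.1662  0.175 ] [[0.008, 0.334, 0.943], [-1.0, -0.001, 0.009], [0.004, -0.943, 0.334]] [ 5.  -0.1 -2.4] 0.029073284907283423
```

View pics/w9c.png

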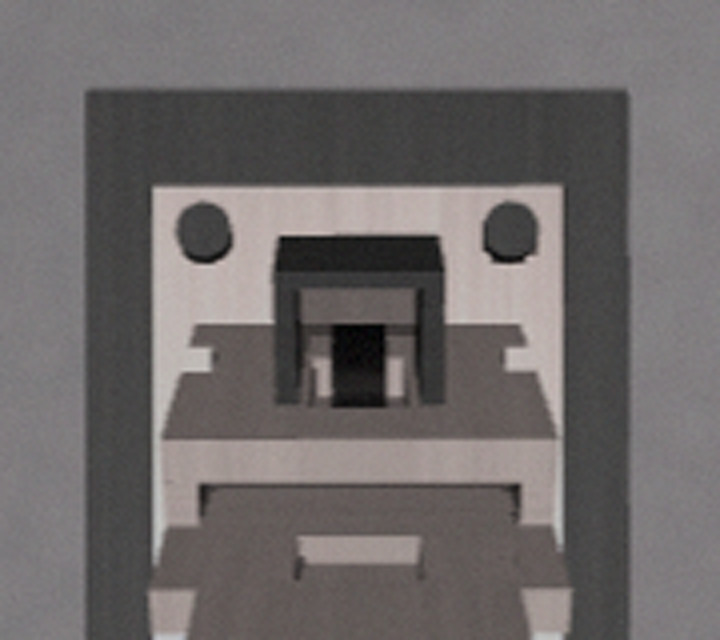

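Request:
carry_out([
  [[0,0.0039,0.0009],[0,0,0],0.02],
  [[0,0.0039,0.0008],[0,0,0],0.02],
  [[0,0.0039,0.0008],[0,0,0],0.02],
  [[0,0.0029,0.0006],[0,0,0],0.02],
  [[0,0.002,0.0004],[0,0,0],0.02],
  [[0,0.002,0.0004],[0,0,0],0.02],
])

```text
time_s: 11.58
position: [0.5398, -0.1662, 0.1597]
tool_rot: [[0.008, 0.334, 0.943], [-1.0, -0.002, 0.009], [0.005, -0.943, 0.334]]
ft_force: [-4.3, 0.9, 11.8]
grip_width: 0.0288
```

```bash
python3 rel.py
```

```text
along 25.6 normal -1.6 y -0.2 mm lean 29.94 psi 0.53 11.575 [-4.3  0.9 11.8] [ 0.2   0.26 -0.1 ] 0.028756213997893926
```

Request:
carry_out([
  [[0,0.0029,0.0005],[0,0,0],0.02],
  [[0,0.003,0.0005],[0,0,0],0.02],
  [[0,0.003,0.0005],[0,0,0],0.02],
  [[0,0.0029,0.0006],[0,0,0],0.02],
])

```text
time_s: 12.08
position: [0.5459, -0.1664, 0.1492]
tool_rot: [[0.008, 0.334, 0.942], [-1.0, -0.002, 0.009], [0.005, -0.942, 0.334]]
ft_force: [-1.5, -0.1, 9.6]
grip_width: 0.029
```

```bash
python3 rel.py;python3 snap.py w10;  python3 - <<'E'
from h import *
s,p=pickle.load(open("w10.pkl","rb")); crop(p["image"],190,40,370,200,4,"pics/w10c.png")
E
```

```text
along 37.8 normal -1.6 y -0.4 mm lean 29.96 psi 0.51 12.075 [-1.5 -0.1  9.6] [ 0.1   0.12 -0.18] 0.029043865469284974
12.075 [-33.7  21.5  92.7  13.9  50.1  48.3] [ 0.5459 -0.1664  0.1492] [[0.008, 0.334, 0.942], [-1.0, -0.002, 0.009], [0.005, -0.942, 0.334]] [-1.5 -0.1  9.6] 0.029043865469284974
```

View pics/w10c.png

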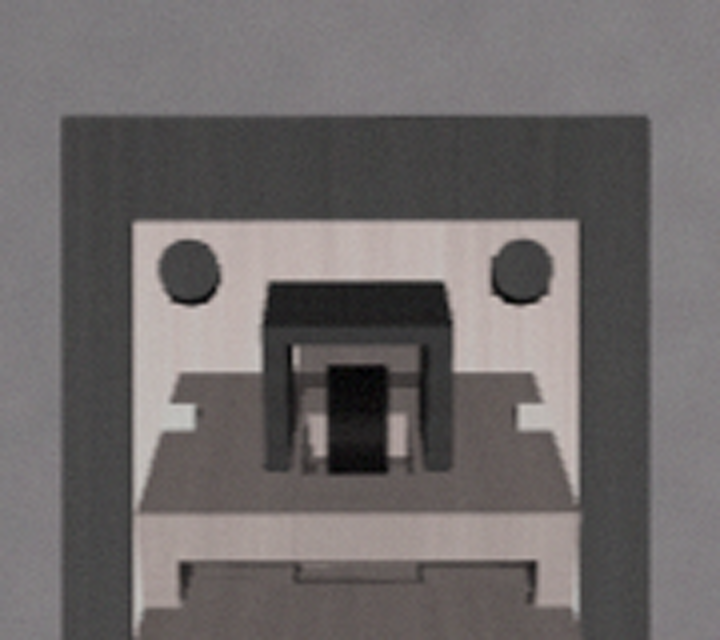

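Request:
carry_out([
  [[0,0.0039,0.0007],[0,0,0],0.02],
  [[0,0.0039,0.0007],[0,0,0],0.02],
  [[0,0.004,0.0007],[0,0,0],0.02],
  [[0,0.0039,0.0007],[0,0,0],0.02],
  [[0,0.003,0.0005],[0,0,0],0.02],
  [[0,0,0],[0,0,0],0.02],
])

```text
time_s: 12.88
position: [0.5556, -0.1663, 0.1323]
tool_rot: [[0.008, 0.335, 0.942], [-1.0, -0.002, 0.009], [0.004, -0.942, 0.335]]
ft_force: [4.6, 0.3, 3.4]
grip_width: 0.0291
```

```bash
python3 rel.py
```

```text
along 57.3 normal -1.5 y -0.4 mm lean 29.98 psi 0.49 12.875 [4.6 0.3 3.4] [ 0.13 -0.55 -0.18] 0.029111722414707688
```

Request:
carry_out([
  [[0,0.002,0.0004],[0,0,0],0.02],
  [[0,0.001,0.0002],[0,0,0],0.02],
  [[0,0.001,0.0002],[0,0,0],0.02],
  [[0,0,0],[0,0,0],0.02],
])

```text
time_s: 13.38
position: [0.5575, -0.1663, 0.129]
tool_rot: [[0.008, 0.334, 0.942], [-1.0, -0.002, 0.009], [0.005, -0.942, 0.334]]
ft_force: [0.9, 0.4, 8.0]
grip_width: 0.0289
```

```bash
python3 rel.py
```

```text
along 61.1 normal -1.6 y -0.4 mm lean 29.97 psi 0.52 13.375 [0.9 0.4 8. ] [ 0.17 -0.49 -0.03] 0.02891038451214179
```

Request:
carry_out([
  [[0,0.001,0.0002],[0,0,0],0.02],
  [[0,0.001,0.0002],[0,0,0],0.02],
  [[0,0,0],[0,0,0],0.02],
])

```text
time_s: 13.75
position: [0.5577, -0.1663, 0.1289]
tool_rot: [[0.009, 0.334, 0.942], [-1.0, -0.002, 0.01], [0.006, -0.942, 0.334]]
ft_force: [-14.3, 1.3, 27.3]
grip_width: 0.029
```

```bash
python3 rel.py;python3 snap.py w11;  python3 - <<'E'
from h import *
s,p=pickle.load(open("w11.pkl","rb")); crop(p["image"],190,60,370,260,3,"pics/w11c.png")
E
```

```text
along 61.2 normal -1.4 y -0.5 mm lean 29.97 psi 0.60 13.75 [-14.3   1.3  27.3] [0.49 0.83 0.19] 0.028983802716266858
13.75 [-33.   24.   92.6  14.1  47.6  48.4] [ 0.5577 -0.1663  0.1289] [[0.009, 0.334, 0.942], [-1.0, -0.002, 0.01], [0.006, -0.942, 0.334]] [-14.3   1.3  27.3] 0.028983802716266858
```

View pics/w11c.png

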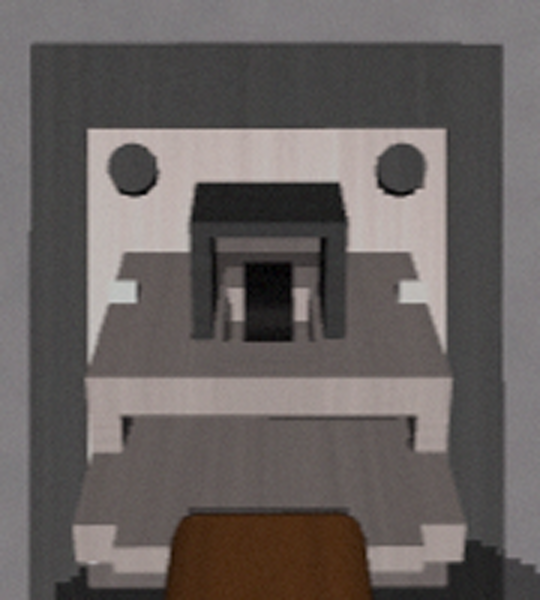

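The blade stopped hard at 61.2 mm along the slot (floor expected at 61) with about 31 N. I'll relax the push and open.

Request:
carry_out([
  [[0,-0.001,-0.0002],[0,0,0],0.02],
  [[0,-0.0004,-0.0001],[0,0,0],0.02],
  [[0,0,0],[0,0,0],0.02],
])

```text
time_s: 14.18
position: [0.5575, -0.1663, 0.1289]
tool_rot: [[0.008, 0.334, 0.942], [-1.0, -0.002, 0.009], [0.005, -0.942, 0.334]]
ft_force: [-4.5, 0.5, 12.3]
grip_width: 0.0289
```

```bash
python3 rel.py
```

```text
along 61.1 normal -1.6 y -0.4 mm lean 29.97 psi 0.54 14.175 [-4.5  0.5 12.3] [ 0.23 -0.17  0.06] 0.028923494977941843
```

Request:
carry_out([
  [[0,0,0],[0,0,0],0.06],
  [[0,0,0],[0,0,0],0.085],
  [[0,0,0],[0,0,0],0.085],
  [[0,0,0],[0,0,0],0.085],
  [[0,0,0],[0,0,0],0.085],
], force=40)

```text
time_s: 14.8
position: [0.5576, -0.1661, 0.1278]
tool_rot: [[0.008, 0.333, 0.943], [-1.0, -0.001, 0.009], [0.004, -0.943, 0.333]]
ft_force: [0.6, 0.9, 0.2]
grip_width: 0.0849
```

```bash
python3 snap.py w12
```

```text
14.8 [-33.   24.1  92.7  14.2  47.6  48.4] [ 0.5576 -0.1661  0.1278] [[0.008, 0.333, 0.943], [-1.0, -0.001, 0.009], [0.004, -0.943, 0.333]] [0.6 0.9 0.2] 0.08493973201798188
```

View pics/w12.png

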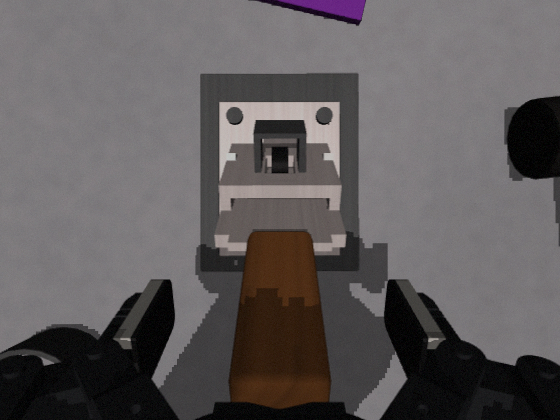

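Released, and the scraper hasn't moved. I'll retract along the blade axis.

Request:
carry_out([
  [[0,-0.01,-0.0018],[0,0,0],0.085],
  [[0,-0.02,-0.0036],[0,0,0],0.085],
  [[0,-0.025,-0.0045],[0,0,0],0.085],
  [[0,-0.025,-0.0045],[0,0,0],0.085],
  [[0,-0.025,-0.0045],[0,0,0],0.085],
  [[0,-0.025,-0.0045],[0,0,0],0.085],
  [[0,0,0],[0,0,0],0.085],
  [[0,0,0],[0,0,0],0.085],
])

```text
time_s: 15.85
position: [0.4921, -0.1661, 0.2422]
tool_rot: [[0.008, 0.333, 0.943], [-1.0, -0.001, 0.009], [0.004, -0.943, 0.333]]
ft_force: [0.2, 0.7, -0.4]
grip_width: 0.085
```

```bash
python3 snap.py w13; python3 - <<'E'
from h import *
from rig import env
s,p=pickle.load(open("w13.pkl","rb"));c=cam(p,s)
q=np.load("hold.npz");B=Rblade(float(q["psi"]),30);o=q["m"]-.061*B[:,2]-.0015*B[:,0]
P=np.array([(2.5,25,100),(2.5,-25,100),(11,15,100),(11,-15,100),(11,15,180),(11,-15,180),(-11,15,180),(-11,-15,180)])/1000
crop(p["image"],200,60,360,240,4,"pics/w13c.png",proj(c,P@B.T+o))
for n in("scene","top"):
    p=env.get_image(n); cv2.imwrite(f"pics/{n}13.png",p["image"][:,:,::-1])
    a=cv2.imread(f"pics/{n}0.png");
    if n=="scene":
        crop(p["image"],215,225,325,325,6,"pics/s13c.png",proj(cam(p),P@B.T+o))
E
```

```text
15.85 [-37.7  10.8  91.   13.2  63.2  47.4] [ 0.4921 -0.1661  0.2422] [[0.008, 0.333, 0.943], [-1.0, -0.001, 0.009], [0.004, -0.943, 0.333]] [ 0.2  0.7 -0.4] 0.08496223591144862
```

View pics/w13c.png

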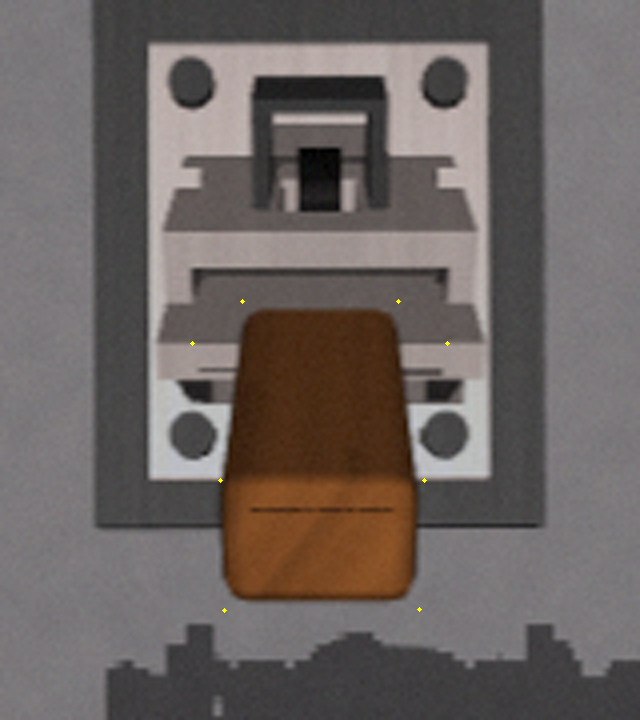

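View pics/s13c.png

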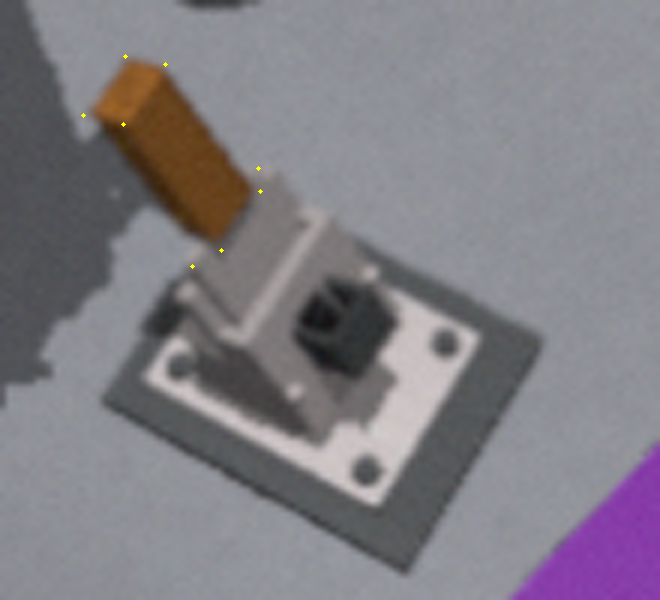

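View pics/scene13.png

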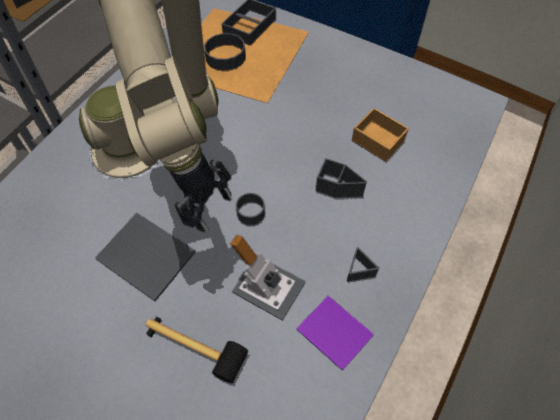

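The final pictures agree with fully home. The blade shoulder and handle are where the home pose predicts. The roller stands in its bracket as it did at rest: roller top to bracket top is 71 crop px now against 70 before insertion, where the pushed-back state at w10 gave 82 when about 98 was expected at that scale. Handing in.

```bash
python3 - <<'E'
from rig import env
print(env.observe()["qvel"].round(2)); print(env.close_job())
E
```

```text
[-0.06 -0.05 -0.17  0.1   0.21 -0.05]
the job is handed in; nothing more can be done
None
```

The scraper is standing in the holder's slot with the blade fully home, the gripper has let go, and I handed the job in at about 16 s. The hand-in gave no verdict, so success rests on the checks below.

**What I did:** I gripped the wooden handle across its width and drew the scraper out of the die along its own axis. I located the holder in the wrist camera, rested the blade on the long fence, slid it past the roller and pressed it to the floor. Then I relaxed the push, opened the gripper and backed away about 130 mm along the blade.

**Last checks:**
- **Seating:** the blade stopped hard at 61.2 mm along the slot (61 mm expected) at about 31 N. It was leaning 30.0° with under 1 mm sideways offset.
- **Roller:** resistance peaked at about 13 N at the roller and fell off past it. In the final picture the roller sits in its bracket as it did at rest; I could only judge this from the picture, as the catch value is not readable.
- **Release:** the force on the wrist was back near zero with the fingers open, and the scraper did not move.
- **Bystanders:** by eye, the loose things look unmoved in the last scene picture; I did not measure them.

**What disagreed:**
- My first fit of the holder put the slot floor too low (8 mm), because I had assumed the wrong wall width. A refit gave 22 mm, against about 24.5 mm implied by the task, and I used the latter.
- The handle's end corners appear 1 to 2 px inside the model, which I put down to its rounded edges.

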